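Check the oil of the honing machine with the gauge rod

TASK

Use the thin flat blade to lever open the small hinged steel cover on the honing machine until it falls right back and stays open (do not touch the cover with the gripper), then lay the blade down on its rest or the bench and let go of it. Take the gauge rod, push it into the slanting guide tube under the cover until its collar stops against the mouth, pull it right out and hold it level, still, about 25 cm above the bench, clear of everything and with the cover left open. Finish while holding the rod so, and leave the other things on the bench where they are.

Things in the scene. Friction and masses are not known exactly. Their poses are not given: they have to be found in the camera images.
- machine: Grey honing machine fixed to the bench. Origin on the bench under the guide tube's mouth; x points out of its front, away from the robot, z up. Case x -160 to -30, y +-50, 112 mm high; motor on its +y side to y 140, cork wheel on its -y side to y -108, tops under 125. Two cheek plates (inner faces y +-25, x -35 to 42, 120 high) flank the mouth, joined by a front plate 92 high at x 34-42.
- dip_tube: Steel guide tube fixed in the machine. Origin at the centre of its mouth (rim plane), 105 mm above the bench; z = tube axis, pointing out of the mouth, away from the robot and up, 30 deg above level, in the machine's x-z plane; y = the machine's y. Bore 12 mm, widening as a funnel over the last 14 mm to 25 mm at the rim (30 mm outside); 105 mm deep, open below.
- cover (a joint): Angle of the steel dust cover, rad: 0 = closed and level over the mouth, grows as it swings up and back towards the robot, 2.5 = fully open against its stop. 82 x 64 x 4 mm, 60 g, light free hinge: it falls shut if released before upright (1.57) and falls fully open beyond it.
- cover_hinge (a point): Middle of the cover's hinge axis (fixed on the machine), 22 mm behind the tube's mouth and 124 mm above the bench; the hinge line runs along the machine's y. The point's axes are the machine's.
- cover_lip (a point): Middle of the lower edge of the cover's free front end (moves with it), 82 mm from the hinge. Closed, it is 60 mm in front of the tube's mouth, underside 122 mm above the bench; the last 18 mm of the cover overhang the cheeks and front plate freely, so a blade can go under there level from the front.
- blade_grip (a point): Flat opening blade, loose, 100 g: square pale wood handle 100 x 18 x 18 mm and a straight steel blade 65 long, 22 wide, 3 thick at mid height of the handle. Point = centre of the handle (centre of mass up to 30 mm nearer the tip). Its x runs away from the tip, which is towards the robot as it lies; z up, square to the blade's flat. Lies level on rest_a, handle centre 45 mm above the bench.
- blade_tip (a point): Middle of the blade's front end, half-way through its thickness, 115 mm from blade_grip along its own -x.
- rest_a: Fixed wooden rest under the blade, own x as the blade's, origin on the bench under its middle. Base 120 x 62 x 12 mm high; two uprights at x -42 and +42 (each 10 thick, 44 wide) with a notch 23 mm wide, floor 36 and horns 48 mm above the bench; the fingers fit between the uprights. The two rests stand left and right of the machine, either way round.
- rest_b: Fixed wooden rest under the gauge rod, same shape as rest_a, own x as the rod's, origin on the bench under its middle.
- gauge_grip (a point): Gauge rod, loose, 110 g: square pale wood handle 130 x 18 x 18 mm, then a round steel collar 34 mm across and 8 thick, then a straight round steel rod 8 mm thick, 90 long. Point = centre of the handle (centre of mass up to 35 mm nearer the tip). Its x runs along the handle away from the tip, which is towards the robot as it lies. Lies level on rest_b, handle centre 45 mm above the bench.
- gauge_collar (a point): Centre of the collar's face that stops on the tube's mouth, 73 mm from gauge_grip along the rod's own -x.
- gauge_tip (a point): Tip of the gauge rod, 163 mm from gauge_grip along its own -x, 90 mm beyond the collar's face.
- mallet: Bystander: joiner's mallet, wood, 250 x 120 x 80 mm high, origin under its head.
- clog: Bystander: half-carved wooden clog, 270 x 88 x 76 mm, origin under its middle.
- gouge: Bystander: gouge with plump light handle, 220 x 24 x 22 mm, lying on the bench, origin under it.
- chuck_key: Bystander: T-shaped dark steel chuck key, 70 x 70 x 12 mm, origin under it.
- wax_tin: Bystander: round tin, 80 mm across, 45 mm high, origin under it.
- sanding_block: Bystander: cork sanding block, 100 x 60 x 35 mm, origin under it.
There are look-alikes about, which are no part of the job. Leave any turquoise look-alike of the part that bears blade_grip alone.

How it is judged:
On the way, in this order (a step that is already met when the one before it is completed fails the run):
1. the cover is being lifted by the blade (value of joint cover above 0.3 rad and contact force between blade and cover above 0.03 N), for 0.05 s.
2. the cover has fallen right back (value of joint cover above 2.2 rad), for 0.2 s.
3. the blade is laid down and let go (height (world z) of blade_grip between -0.01 and 0.065 m and linear speed of blade below 0.03 m/s and contact force between the fingers and blade below 0.1 N), for 0.2 s.
4. the gauge rod is in the tube, its collar stopped on the mouth (z of gauge_collar in the frame of dip_tube below 0.004 m and distance between gauge_collar and dip_tube below 0.007 m and angle between the x axis of gauge_grip and the z axis of dip_tube, either way round below 0.1 rad), for 0.2 s.
5. the rod is pulled right out of the tube (z of gauge_tip in the frame of dip_tube above 0.005 m), for 0.05 s.
At the end, for the whole second after the job is handed in: The gripper holds the gauge rod still (under 30 mm/s), level within 8 degrees, the handle's centre 200 to 360 mm above the bench, pressing on nothing else; the cover stands open (over 2.2 rad); the blade lies at rest with its handle's centre under 65 mm above the bench (angle between gauge_grip's own x axis and vertical between 1.43 and 1.71 rad and height (world z) of gauge_grip between 0.2 and 0.36 m and linear speed of each of gauge, blade below 0.03 m/s and contact force between the fingers and gauge above 1 N and contact force between gauge and machine below 0.1 N and contact force between gauge and cover below 0.1 N and value of joint cover above 2.2 rad and height (world z) of blade_grip between -0.01 and 0.065 m); the arm keeps its last pose, push and grip.
It fails at once if the gripper or arm touches the cover (contact force between any of the fingers, the arm and cover above 0.5 N).
It fails at once if a bystander is moved by more than 30 mm (distance of any of mallet, clog, gouge, chuck_key, wax_tin, sanding_block from where it was at the start of the episode above 0.03 m).
It also fails if it takes over 72 s, if anything falls off the work surface, if the arm or the gripper's body presses on something with over 40 N, if the wrist force passes 120 N, or if a joint passes its speed limit or range.

ROBOT

A 6-joint arm with a two-finger parallel gripper is mounted at the origin on the work surface. World frame = base frame: x ahead of the robot, y to its left, z up, the work surface at z = 0. Lengths are in m, angles in rad, forces in N, time in s.
With the tool pointing down it reaches from about 0.375 to 0.9 m from the base axis. Payload 3.1 kg.
Tool frame: the origin (TCP) lies on the centre line of the jaws, within the pads' length; the fingertips stand robot.tip_reach ahead of it and the grasp point (between the pads) lies 8 mm behind it (robot.tip_reach is the distance from the TCP to the fingertips, in m); z points along the fingers, y is the line along which they close (so a half turn about z gives the same grasp; the last joint's range is limited). The gripper opens to 87 mm and grips with 3 to 60 N. Pads are 19 mm wide; open, the fingers measure 117 mm over their backs; the gripper's body (75 mm by 190 mm) begins 51 mm behind the grasp point.
Start: joints at [0.948, 0.527, 1.433, -0, 1.181, -0.178], TCP at [0.269, 0.564, 0.234] pointing down, gripper open.
Joint ranges: [-3.08, 3.08], [-0.75, 2.2], [0.22, 2.44], [-1.43, 4.57], [0, 2.65], [-2.85, 2.85]. Speed limits (rad/s): [2.79, 2.79, 3.14, 3.14, 3.14, 3.14].

INTERFACE

Orientations are given as a unit quaternion [x, y, z, w].
In Python, from rig import robot gives the robot as it stands.
- The arm moves only by the tool jog_arm, never from a script. Its argument "motion" is one flat list of numbers, 7 for each row, row after row: the shift along the tool's x, y, z scaled (see below), then the turn, a rotation vector about the tool's x, y, z scaled (see below), then the gripper's target within -1 to 1 (shut at 1, half-way at 0, fully open at -1). In form: [x, y, z, rx, ry, rz, hand, x, y, z, rx, ry, rz, hand, ...]. A call has 1 to 12 rows; each row shifts and turns the commanded pose from where the row before left it, along the tool's axes as they then stand; what a row does not reach is not made up. The controller multiplies each number of a shift by 4 cm and each number of a turn by 4 degrees. A row lasts 1/8 s, in which the tool goes at most 62.5 mm and 10.7 degrees, less where a joint would pass 70% of its speed; a pose out of reach is approached as far as the arm can. A call with a number of a shift or a turn outside -1 to 1 is refused whole. A call with a gripper value outside its range is refused whole. The fingers move at their own pace and stop on an object; "grip_force" is the grip in N (left out, the last holds). Time passes only in rows, so rows that do not move let the fingers close. It gives the time, the measured TCP pose, the force, the opening and the grip force at its end, in the units of the state.
- robot.get_obs(): the state, without advancing time (a new reading comes with each control period).
- robot.camera(name): name is "side" or "top"; returns the picture (384x512x3 uint8, blue, green, red); there is no depth.
- robot.calibration(name): a dict with "fx", "fy", "cx", "cy" (pixels), "R" (3x3) and "t" (3): a world point X has camera coordinates R X + t. Camera axes: x right, y down, z forward; pixel columns grow to the right and rows downward; lengths in m; the calibration is good to about 2 mm. A picture is of the moment at which its call begins. calibration takes no time and is no camera call.
- robot.hand_in(): hands the job in; it is judged then, once.
The state is a dict: "time": time; "q": joint angles; "joint_velocities": joint speeds; "joint_torque": joint torques, N m; "position": TCP position; "tool_rot": TCP orientation; "ft_force": force on the tool from outside, world axes, zero at the start; "moment": the same for the moment, N m; "grip_width": finger opening in m; "grip_force": force on a finger pad.
Only numpy, scipy, OpenCV 4.12 (cv2) and the standard library are available. Lean on these libraries where they do the work, as an engineer would, in place of code of your own. Each camera call takes 0.05 s, during which the arm holds its last target. There are 200 camera calls.

## Working session

There is one attempt and no reset: what is moved stays moved. The work goes in short steps, Python scripts to look and compute and a tool call to move; the robot and the scene stay as the last step left them, time stands still between calls to the robot, and variables do not carry over. Pictures are saved under pics/ and viewed, at most 10 in all, crops included, and the job is handed in when it is done.

Besides the shell and the picture viewer there is one more tool, called after "Request:" as name(argument=value, ...), one argument or row to a line, values as JSON. jog_arm: Moves the arm, as the interface text tells. Shifts and turns lie within -1 to 1; 1 stands for 4 cm of shift or 4 degrees of turn. Its arguments: {"type":"object","properties":{"motion":{"type":"array","items":{"type":"number"}},"grip_force":{"type":"number"}},"required":["motion"]}

```bash
mkdir -p pics; ls
python3 - <<'E'
from rig import robot
import cv2,numpy as np
np.set_printoptions(precision=4,suppress=True)
print(robot.get_obs(), robot.tip_reach)
for n in("top","side"):
    im=robot.camera(n); cv2.imwrite(f"pics/{n}0.png",im); c=robot.calibration(n); print(n,c)
E
```

```text
pics
{'time': 0.0, 'q': array([ 0.9475,  0.5285,  1.4339, -0.    ,  1.1814, -0.1785]), 'joint_velocities': array([-0.0004, -0.0004, -0.0015, -0.003 , -0.0005,  0.001 ]), 'joint_torque': array([ -0.0011, -44.0043, -17.659 ,   0.0633,   0.0581,  -0.0002]), 'position': array([0.2685, 0.5636, 0.2326]), 'tool_rot': array([ 0.2206,  0.9754, -0.001 , -0.0004]), 'ft_force': array([ 0.8464,  0.1708, -1.3788]), 'moment': array([ 0.0445, -0.018 ,  0.0277]), 'grip_force': 0.0, 'grip_width': 0.0872964648556135} 0.011
top {'fx': 491.37502276535787, 'fy': 491.37502276535787, 'cx': 258.27955152166777, 'cy': 194.1795852573871, 'R': array([[-0.0265, -0.9996, -0.0018],
       [-0.9974,  0.0266, -0.0665],
       [ 0.0665, -0.    , -0.9978]]), 't': array([0.0124, 0.5243, 1.58  ])}
side {'fx': 422.5098006846436, 'fy': 422.5098006846436, 'cx': 256.226563785621, 'cy': 193.5855182871675, 'R': array([[ 0.9176, -0.3972, -0.0122],
       [-0.2607, -0.5784, -0.773 ],
       [ 0.3   ,  0.7125, -0.6343]]), 't': array([-0.4567,  0.2058,  1.4217])}
```

Run:
```python
import cv2
for n in("top","side"):
    im=cv2.imread(f"pics/{n}0.png"); cv2.imwrite(f"pics/{n}0b.png",cv2.resize(im,(800,600),interpolation=cv2.INTER_CUBIC))
```

```text
(no output)
```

View pics/top0b.png

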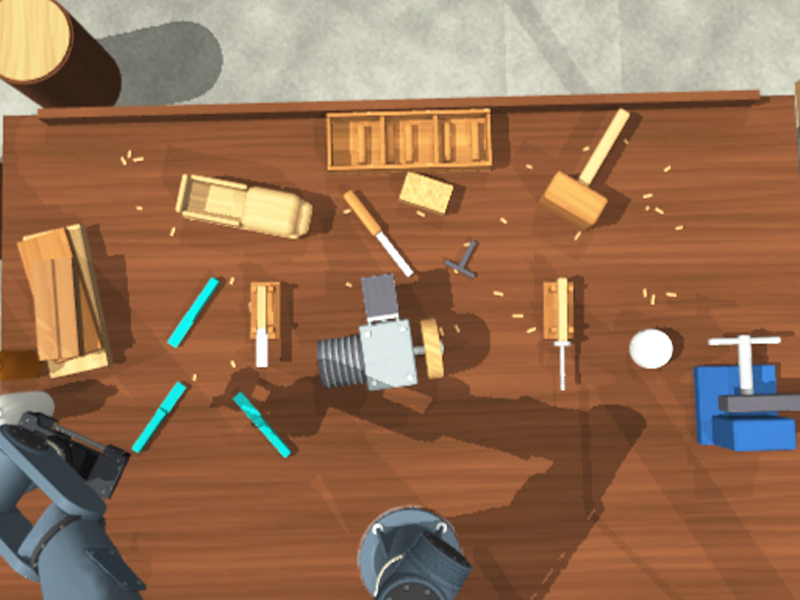

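View pics/side0b.png

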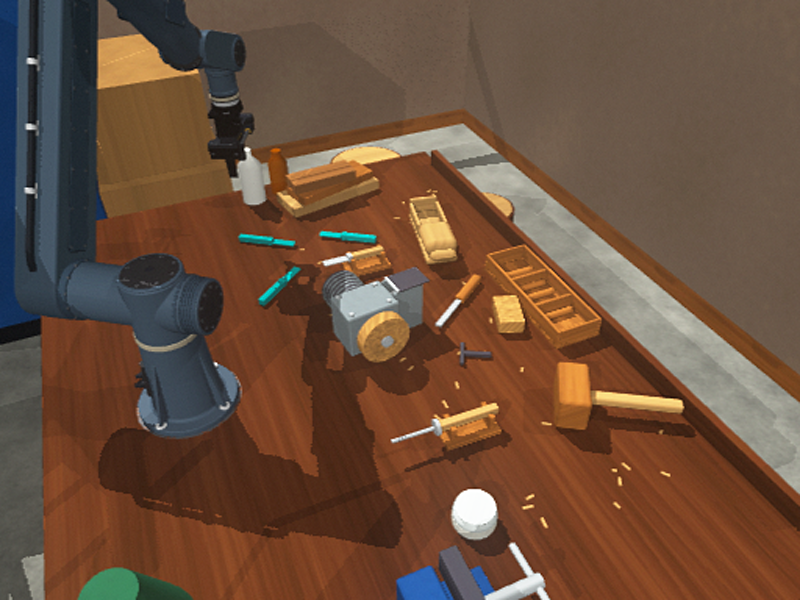

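Top picture (800x600 pixels):
- The machine is at (390,350), and its dark cover is at (380,297).
- The blade's rest is at (264,325), and the gauge rod's rest is at (562,320).
- These could be taken for the blade: the pale-handled blade on its rest (263,325), the gouge (380,235), and three turquoise look-alikes (193,312), (158,417) and (262,425).

I choose the one at (263,325): pale handle, lying on a rest, tip towards the robot. Next is one close crop to check it.

Run:
```python
import cv2
im=cv2.imread("pics/top0.png")
a=im[170:255,150:290]; b=im[170:255,335:390]
import numpy as np
c=np.hstack([a,b]); cv2.imwrite("pics/crop1.png",cv2.resize(c,None,fx=4,fy=4,interpolation=cv2.INTER_NEAREST)); print(c.shape)
```

```text
(85, 195, 3)
```

View pics/crop1.png

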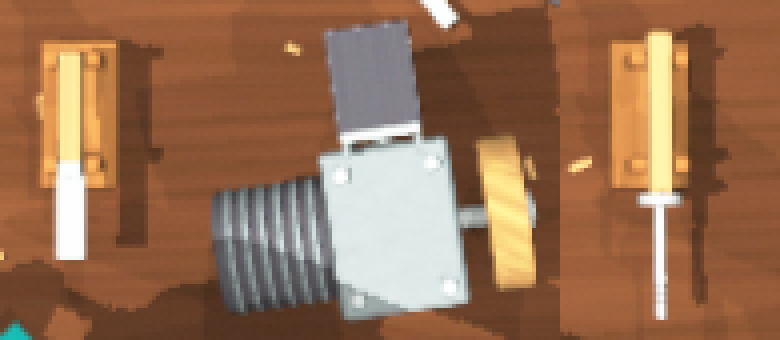

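The crop confirms the blade: pale square handle, white steel tip at crop (71,259), lying on the rest. The machine with the closed cover is in the middle, and the rod on the right has its collar at (660,200) and tip at (660,318). Next I fit the poses.

```bash
cat > h.py <<'E'
from rig import robot
import numpy as np, cv2
from scipy.optimize import least_squares
from scipy.spatial.transform import Rotation as Rn
np.set_printoptions(precision=4,suppress=True)
def proj(n,X):
    c=robot.calibration(n); P=np.atleast_2d(X)@c["R"].T+c["t"]
    return np.c_[c["fx"]*P[:,0]/P[:,2]+c["cx"],c["fy"]*P[:,1]/P[:,2]+c["cy"]]
def place(p,L):  # p=x,y,yaw ; local pts
    c,s=np.cos(p[2]),np.sin(p[2]); L=np.atleast_2d(L)
    return np.c_[p[0]+c*L[:,0]-s*L[:,1],p[1]+s*L[:,0]+c*L[:,1],L[:,2]]
def fit(n,L,uv,p0):
    L=np.array(L,float);uv=np.array(uv,float)
    r=least_squares(lambda p:(proj(n,place(p,L))-uv).ravel(),p0); return r.x,r.fun.reshape(-1,2)
def go(pos,rot):  # target TCP pose; rot=Rotation. prints turn then shift (after turn) in units
    o=robot.get_obs(); R=Rn.from_quat(o["tool_rot"]); d=np.array(pos)-o["position"]
    print("turn deg/4",np.degrees((R.inv()*rot).as_rotvec())/4,"shift old axes",R.inv().apply(d)/.04,"new axes",rot.inv().apply(d)/.04,"t",o["time"])
def tool(yaw,tilt=0): # tool x = -machine x rotated by yaw; tilt raises far end (deg->rad)
    return Rn.from_euler("z",yaw)*Rn.from_euler("y",-tilt)*Rn.from_matrix(np.array([[-1,0,0],[0,1,0],[0,0,-1.]]))
E
python3 - <<'E'
from h import *
nat=lambda u,v:(150+u/4-.5,170+v/4-.5)
nb=lambda u,v:(335+(u-560)/4-.5,170+v/4-.5)
# machine: case top corners (front +y,front -y, back -y, back +y), cover corners
L=[[-30,50,112],[-30,-50,112],[-160,-50,112],[-160,50,112],[60,32,126],[60,-32,126]]
uv=[nat(320,155),nat(450,138),nat(468,300),nat(343,320),nat(324,30),nat(409,21)]
p,r=fit("top",np.array(L)/1e3,uv,[.4,0,0]);print("mach",p,r)
L=[[50,0,54],[-50,0,54],[-115,0,46.5]]
p,r=fit("top",np.array(L)/1e3,[nat(70,52),nat(70,161),nat(71,259)],[.5,.25,0]);print("blade",p,r)
L=[[65,0,54],[-69,0,62],[-163,0,45]]
p,r=fit("top",np.array(L)/1e3,[nb(660,32),nb(660,200),nb(660,318)],[.5,-.25,0]);print("gauge",p,r)
L=[[-60,31,12],[-60,-31,12],[60,-31,12],[60,31,12]]
p,r=fit("top",np.array(L)/1e3,[nat(40,187),nat(116,187),nat(117,41),nat(41,41)],[.5,.25,0]);print("resta",p,r)
p,r=fit("top",np.array(L)/1e3,[nb(612,187),nb(688,187),nb(688,41),nb(612,41)],[.5,-.25,0]);print("restb",p,r)
E
```

```text
mach [0.5147 0.042  0.1096] [[-0.3556 -0.6495]
 [-0.4055 -0.8422]
 [ 0.9217  1.0247]
 [-0.4625  0.5136]
 [ 0.3334  0.2663]
 [-0.0357 -0.3331]]
blade [ 0.5217  0.2886 -0.0174] [[ 0.0263 -1.4643]
 [-0.0759  2.7069]
 [ 0.0497 -1.2542]]
gauge [ 0.5022 -0.3221 -0.0336] [[-0.2339 -0.1669]
 [ 0.5643 -0.0521]
 [-0.3353  0.2167]]
resta [ 0.5202  0.2895 -0.0224] [[-0.046   0.1541]
 [ 0.0053  0.074 ]
 [-0.0012 -0.1561]
 [ 0.0421 -0.0743]]
restb [ 0.5039 -0.3229 -0.0372] [[ 0.0111  0.0245]
 [ 0.089   0.2266]
 [-0.0588 -0.028 ]
 [-0.0419 -0.2257]]
```

Run:
```python
from h import *
go([.521,.289,.13],tool(-.02))
```

```text
turn deg/4 [-0.0262 -0.0107 -6.0844] shift old axes [-8.6534 -3.4783  2.5705] new axes [-6.4481 -6.7395  2.5667] t 0.1
```

Request:
jog_arm(
  motion=[-0.96,-0.39,0.2,0,0,0,-0.6,-0.96,-0.39,0.2,0,0,0,-0.6,-0.96,-0.39,0.2,0,0,0,-0.6,-0.96,-0.39,0.3,0,0,0,-0.6,-0.96,-0.39,0.3,0,0,0,-0.6,-0.96,-0.39,0.3,0,0,0,-0.6,-0.96,-0.38,0.3,0,0,0,-0.6,-0.96,-0.38,0.3,0,0,0,-0.6,-0.96,-0.38,0.3,0,0,-1,-0.6,0,0,0.1,0,0,-1,-0.6,0,0,0.1,0,0,-1,-0.6,0,0,0,0,0,-1,-0.6],
)

```text
time: 1.6
position: [0.5205, 0.2893, 0.1286]
tool_rot: [0.082, 0.997, -0.0, -0.001]
ft_force: [-0.1, 0.3, 0.7]
grip_width: 0.0695
grip_force: 0.0
```

Request:
jog_arm(
  motion=[0,0,0,0,0,-1,-0.6,0,0,0,0,0,-1,-0.6,0,0,0,0,0,0,-0.6,0,0,0,0,0,0,-0.6],
)

```text
time: 2.1
position: [0.5208, 0.2898, 0.1293]
tool_rot: [0.013, 1.0, -0.0, -0.0]
ft_force: [-0.2, 0.0, 0.9]
grip_width: 0.0693
grip_force: 0.0
```

Run:
```python
from h import *
go([.521,.289,.037],tool(-.02))
```

```text
turn deg/4 [-0.0023 -0.007  -0.0993] shift old axes [-0.0067 -0.019   2.3076] new axes [-0.0055 -0.0194  2.3076] t 2.1
```

Request:
jog_arm(
  motion=[0,0,0.8,0,0,-0.1,-0.6,0,0,0.8,0,0,0,-0.6,0,0,0.7,0,0,0,-0.6,0,0,0,0,0,0,-0.6,0,0,0,0,0,0,1,0,0,0,0,0,0,1,0,0,0,0,0,0,1,0,0,0,0,0,0,1,0,0,0,0,0,0,1,0,0,0,0,0,0,1],
  grip_force=40,
)

```text
time: 3.35
position: [0.5209, 0.2898, 0.0376]
tool_rot: [0.009, 1.0, 0.0, 0.0]
ft_force: [0.7, 0.5, 1.0]
grip_width: 0.0176
grip_force: 30.9
```

Request:
jog_arm(
  motion=[0,0,-0.5,0,0,0,1,0,0,-1,0,0,0,1,0,0,-1,0,0,0,1,0,0,-1,0,0,0,1,0,0,-0.5,0,0,0,1],
)

```text
time: 3.98
position: [0.5217, 0.2901, 0.1998]
tool_rot: [0.009, 1.0, 0.001, 0.002]
ft_force: [-0.6, 0.3, -1.3]
grip_width: 0.0176
grip_force: 40.0
```

Run:
```python
from h import *
go([.704,.063,.18],tool(.11))
```

```text
turn deg/4 [ 0.0124  0.0451 -1.8459] shift old axes [-4.6624 -5.5911  0.5042] new axes [-3.9068 -6.1436  0.4958] t 3.975
```

Request:
jog_arm(
  motion=[-0.78,-0.93,0.1,0,0,0,1,-0.78,-0.93,0.1,0,0,0,1,-0.78,-0.93,0.1,0,0,0,1,-0.78,-0.93,0.1,0,0,0,1,-0.77,-0.93,0.1,0,0,0,1,-0.77,-0.94,0,0,0,0,1,0,0,0,0,0,-1,1,0,0,0,0,0,-0.85,1,0,0,0,0,0,0,1,0,0,0,0,0,0,1],
)

```text
time: 5.22
position: [0.7028, 0.0629, 0.1772]
tool_rot: [-0.055, 0.998, 0.0, -0.0]
ft_force: [-0.6, -0.5, -1.4]
grip_width: 0.0174
grip_force: 40.0
```

Run:
```python
from h import *
go([.704,.063,.102],tool(.11))
a=robot.camera("top"); b=robot.camera("side")
cv2.imwrite("pics/c2.png",np.vstack([cv2.resize(a[100:240,200:320],None,fx=2.5,fy=2.5,interpolation=1)[:300,:300], np.zeros((1,300,3),np.uint8)]))
A=cv2.resize(a[105:245,210:310],None,fx=4,fy=4,interpolation=0); B=cv2.resize(b[130:270,200:300],None,fx=4,fy=4,interpolation=0)
cv2.imwrite("pics/c2.png",np.hstack([A,B]))
o=robot.get_obs();R=Rn.from_quat(o["tool_rot"]).as_matrix();g=o["position"]-.008*R[:,2]
print(g,"tip pred",g+.115*R[:,0],[proj(n,g+.115*R[:,0]) for n in("top","side")])
```

```text
turn deg/4 [ 0.002  -0.0095 -0.0059] shift old axes [-0.0319 -0.0015  1.8809] new axes [-0.0306 -0.0013  1.8809] t 5.225
[0.7029 0.063  0.1855] tip pred [0.5886 0.0504 0.1855] [array([[239.8115, 168.8906]]), array([[273.2713, 160.1151]])]
```

View pics/c2.png

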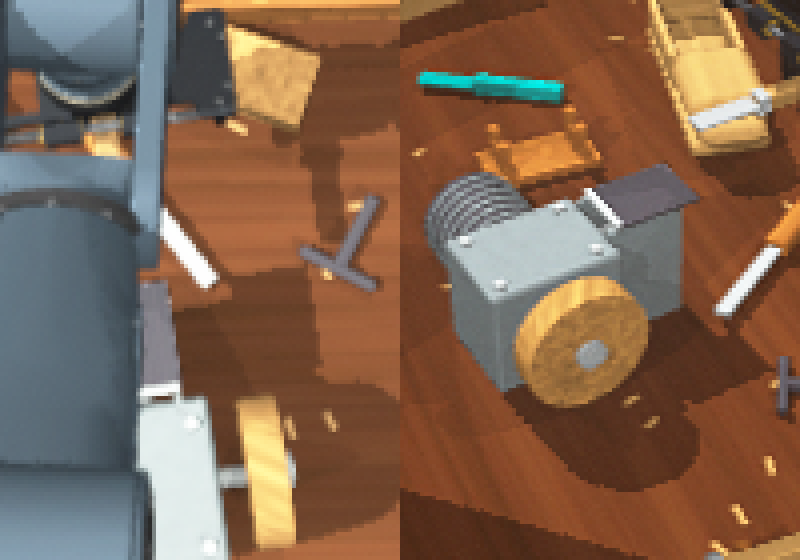

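Left (top): the arm hides the blade, and the cover is still closed at crop (160,330). Right (side): the blade is held level with its tip at crop (692,123), native (273,161), against a predicted (273,160). The cover's front corners are at crop (699,198) and (668,165). I'll refine the machine pose with both views.

Run:
```python
from h import *
nat=lambda u,v:(150+u/4-.5,170+v/4-.5)
ns=lambda u,v:(200+(u-400)/4-.5,130+v/4-.5)
L=np.array([[-30,50,112],[-30,-50,112],[-160,-50,112],[-160,50,112],[60,32,126],[60,-32,126]])/1e3
uvt=np.array([nat(320,155),nat(450,138),nat(468,300),nat(343,320),nat(324,30),nat(409,21)])
uvs=np.array([ns(575,200),ns(618,262),ns(497,300),ns(450,240),ns(668,165),ns(699,198)])
print(fit("side",L,uvs,[.5,0,0]))
f=lambda p:np.r_[proj("top",place(p,L))-uvt,proj("side",place(p,L))-uvs].ravel()
r=least_squares(f,[.5,0,.1],loss="soft_l1");p=r.x;print(p,f(p).reshape(-1,2))
for x in (190,140,60): print(x,place(p,np.array([[x,0,110]])/1e3))
go(place(p,np.array([[190,0,100]])/1e3)[0],tool(p[2]))
```

```text
(array([0.5168, 0.0379, 0.099 ]), array([[-0.4394, -0.9478],
       [ 1.9994, -1.5183],
       [-1.1001,  1.0556],
       [-1.4556,  0.1071],
       [-0.0763, -0.0098],
       [ 1.0858,  0.8431]]))
[0.5157 0.0412 0.1083] [[-0.0966 -0.9886]
 [-0.1423 -1.1388]
 [ 1.1311  0.7322]
 [-0.2575  0.1782]
 [ 0.633  -0.0709]
 [ 0.2665 -0.643 ]
 [-1.1237 -1.2929]
 [ 1.4997 -1.9801]
 [-1.4152  0.7628]
 [-1.9849 -0.0775]
 [-0.8555 -0.4727]
 [ 0.4121  0.3027]]
190 [[0.7046 0.0617 0.11  ]]
140 [[0.6549 0.0563 0.11  ]]
60 [[0.5753 0.0477 0.11  ]]
turn deg/4 [ 0.0002 -0.003   0.0254] shift old axes [-0.0383 -0.0366  1.9371] new axes [-0.038  -0.0365  1.9371] t 5.325
```

Request:
jog_arm(
  motion=[0,0,0.7,0,0,0,1,0,-0.03,0.7,0,0,0,1,0,0,0.48,0,0,0,1,0,0,0,0,0,0,1,0.3,0,0,0,0,0,1,0.3,0,0,0,0,0,1,0.3,0,0,0,0,0,1,0.2,0,0,0,0,0,1,0,0,0,0,0,0,1],
)

```text
time: 6.45
position: [0.6588, 0.0566, 0.1027]
tool_rot: [-0.055, 0.998, 0.0, -0.0]
ft_force: [0.3, 0.1, -0.7]
grip_width: 0.0175
grip_force: 40.0
```

Run:
```python
from h import *
go(place([.5157,.0412,.108],np.array([[145,0,102]])/1e3)[0],tool(.108)); print(robot.get_obs()["ft_force"])
b=robot.camera("side"); cv2.imwrite("pics/c3.png",cv2.resize(b[130:230,200:330],None,fx=5,fy=5,interpolation=0))
```

```text
turn deg/4 [ 0.0008 -0.0034  0.0297] shift old axes [-0.0271  0.0016  0.017 ] new axes [-0.0271  0.0017  0.017 ] t 6.45
[ 0.3247  0.1291 -0.744 ]
```

View pics/c3.png

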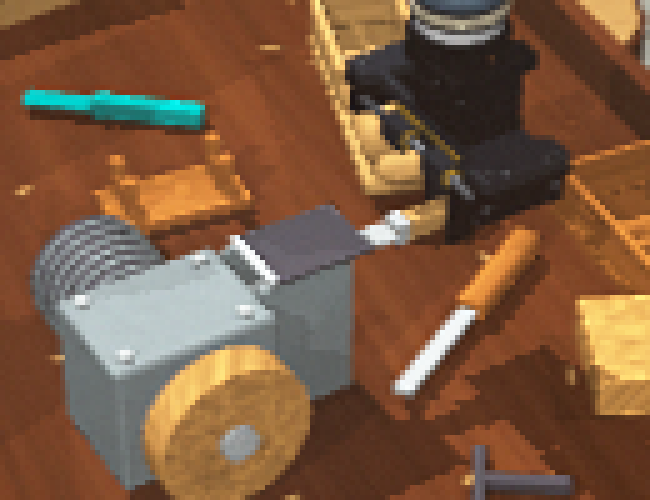

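The side picture shows the blade going under the cover's front lip at crop (365,237), with the gripper clear at (450,230). Now I lever it up along an arc.

Request:
jog_arm(
  motion=[0,0,-0.2,0,0,0,1,0,0,-0.17,0,0,0,1,0.03,0,-0.17,0,0,0,1,0.05,0,-0.16,0,0,0,1,0.08,0,-0.15,0,0,0,1,0.1,0,-0.14,0,0,0,1,0.11,0,-0.13,0,0,0,1,0.13,0,-0.11,0,0,0,1,0.14,0,-0.1,0,0,0,1,0.15,0,-0.07,0,0,0,1,0.16,0,-0.06,0,0,0,1],
)

```text
time: 7.88
position: [0.6211, 0.0525, 0.1608]
tool_rot: [-0.055, 0.998, -0.0, -0.0]
ft_force: [0.6, 0.5, -1.1]
grip_width: 0.0174
grip_force: 40.0
```

Request:
jog_arm(
  motion=[0.17,0,-0.03,0,0,0,1,0.17,0,-0.02,0,0,0,1,0.17,0,0,0,0,0,1,0.17,0,0,0,0,0,1,0.17,0,0,0,0,0,1,0.1,0,0,0,0,0,1,0,0,0,0,0,0,1,0,0,0,0,0,0,1],
)

```text
time: 8.88
position: [0.5843, 0.0483, 0.1628]
tool_rot: [-0.055, 0.998, -0.0, 0.0]
ft_force: [-0.5, 0.2, -2.0]
grip_width: 0.0175
grip_force: 40.0
```

Run:
```python
from h import *
b=robot.camera("side"); cv2.imwrite("pics/c4.png",cv2.resize(b[120:220,200:330],None,fx=5,fy=5,interpolation=0))
o=robot.get_obs();print(o["position"],o["ft_force"])
```

```text
[0.5843 0.0483 0.1628] [-0.3913  0.683   0.0625]
```

View pics/c4.png

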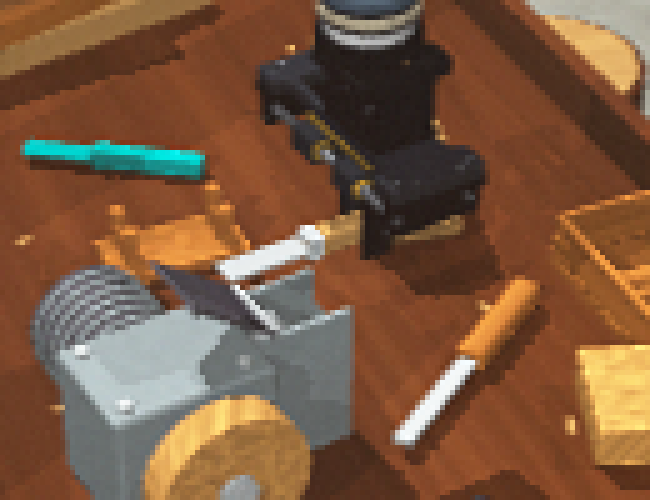

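The cover has fallen right back (crop (210,295)) with the blade free above it, tip at (222,272). I'll back off and return the blade to its rest.

Request:
jog_arm(
  motion=[-0.5,0,-0.4,0,0,0,1,-1,0,-0.4,0,0,0,1,-0.8,0,-0.3,0,0,0,1,-0.3,0.7,0,0,0,0,1,0,1,0,0,0,0,1,0,1,0,0,0,0,1,0,1,0,0,0,1,1,0,1,0,0,0,0.85,1,0,0,0,0,0,0,1],
)

```text
time: 10.05
position: [0.6687, 0.2503, 0.2064]
tool_rot: [0.007, 1.0, 0.0, -0.0]
ft_force: [0.7, -1.2, -1.1]
grip_width: 0.0175
grip_force: 40.0
```

Run:
```python
from h import *
go([.5209,.2898,.1],tool(-.0225))
```

```text
turn deg/4 [ 0.0125 -0.0025  0.1125] shift old axes [3.7085 0.9309 2.6611] new axes [3.7162 0.904  2.6596] t 10.05
```

Request:
jog_arm(
  motion=[0.93,0.23,0,0,0,0.1,1,0.93,0.23,0,0,0,0,1,0.93,0.23,0.5,0,0,0,1,0.92,0.22,0.7,0,0,0,1,0,0,0.8,0,0,0,1,0,0,0.66,0,0,0,1,0,0,0,0,0,0,1,0,0,0,0,0,0,1],
)

```text
time: 11.05
position: [0.523, 0.2865, 0.1012]
tool_rot: [0.013, 1.0, 0.0, 0.001]
ft_force: [0.5, -0.0, -1.0]
grip_width: 0.0175
grip_force: 40.0
```

Run:
```python
from h import *
go([.5209,.2898,.038],tool(-.018))
```

```text
turn deg/4 [ 0.0047  0.0219 -0.1203] shift old axes [0.0578 0.0802 1.5788] new axes [0.0547 0.0812 1.5789] t 11.05
```

Request:
jog_arm(
  motion=[0.06,0.08,0,0,0,-0.12,1,0,0,0.6,0,0,0,1,0,0,0.3,0,0,0,1,0,0,0,0,0,0,1],
)

```text
time: 11.55
position: [0.5191, 0.29, 0.0639]
tool_rot: [0.009, 1.0, -0.0, -0.001]
ft_force: [0.4, -0.4, -1.6]
grip_width: 0.0177
grip_force: 40.0
```

Run:
```python
from h import *
go([.5209,.2898,.038],tool(-.018))
```

```text
turn deg/4 [-0.0071 -0.0206  0.0095] shift old axes [-0.0456 -0.0039  0.6483] new axes [-0.0447 -0.0042  0.6484] t 11.55
```

Request:
jog_arm(
  motion=[-0.04,0,0.3,0,0,0,1,0,0,0.25,0,0,0,1,0,0,0.1,0,0,0,1,0,0,0,0,0,0,1],
)

```text
time: 12.05
position: [0.5211, 0.29, 0.0381]
tool_rot: [0.009, 1.0, -0.0, -0.0]
ft_force: [0.3, -0.0, -1.0]
grip_width: 0.0174
grip_force: 40.0
```

Request:
jog_arm(
  motion=[0,0,0,0,0,0,-0.4,0,0,0,0,0,0,-0.4,0,0,0,0,0,0,-0.4,0,0,0,0,0,0,-0.4,0,0,0,0,0,0,-0.4,0,0,0,0,0,0,-0.4,0,0,0,0,0,0,-0.4,0,0,-0.5,0,0,0,-0.4,0,0,-1,0,0,0,-0.4,0,0,-1,0,0,0,-0.4,0,0,-1,0,0,0,-0.4,0,0,-1,0,0,0,-0.4],
)

```text
time: 13.55
position: [0.5209, 0.29, 0.2196]
tool_rot: [0.009, 1.0, -0.0, -0.0]
ft_force: [0.6, -0.2, 0.1]
grip_width: 0.0614
grip_force: 0.0
```

Run:
```python
from h import *
a=robot.camera("top")
b=robot.camera("side")
print(cv2.imwrite("pics/c5.png",cv2.resize(b[120:260,180:330],None,fx=4,fy=4,interpolation=0)))
go([.503,-.3225,.13],tool(-.035))
```

```text
True
turn deg/4 [0.0512 0.1404 0.2527] shift old axes [  0.2833 -15.3559   2.2785] new axes [ -0.0101 -15.3501   2.3348] t 13.65
```

View pics/c5.png

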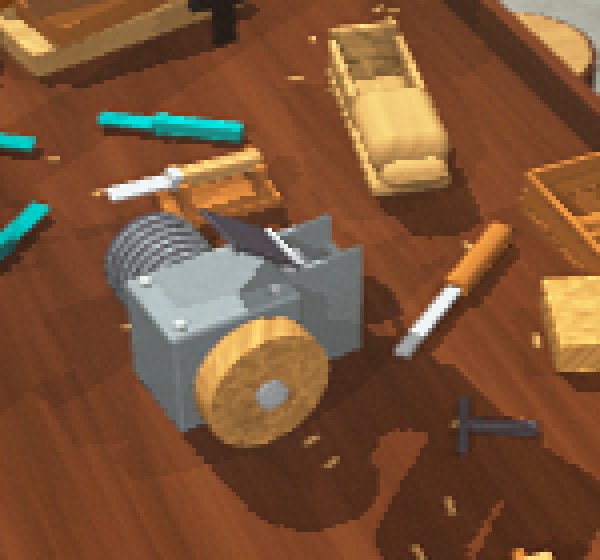

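The blade lies on its rest (crop (190,180)), the cover stays open (250,235), and nothing else has moved. Next is the gauge rod.

Request:
jog_arm(
  motion=[-0.6,-0.8,-0.3,0,0,0,-0.4,-0.4,-0.9,0,0,0,0,-0.4,-0.4,-0.9,0,0,0,0,-0.4,0,-1,0,0,0,0,-0.4,0,-1,0,0,0,0,-0.4,0,-1,0,0,0,0,-0.4,0,-1,0,0,0,0,-0.4,0,-1,0,0,0,0,-0.4,0,-1,0,0,0,0,-0.4,0,-1,0,0,0,0,-0.4,0,-1,0,0,0,0,-0.4,0.3,-1,0,0,0,0,-0.4],
)

```text
time: 15.15
position: [0.557, -0.1759, 0.2294]
tool_rot: [0.009, 1.0, 0.0, -0.0]
ft_force: [-0.4, 0.6, -0.4]
grip_width: 0.0611
grip_force: 0.0
```

Request:
jog_arm(
  motion=[0.4,-1,0.3,0,0,0,-0.4,0.4,-1,0.3,0,0,0.25,-0.4,0.4,-0.8,0.3,0,0,0,-0.4,0,0,0,0,0,0,-0.4,0,0,0,0,0,0,-0.4,0,0,0,0,0,0,-0.4],
)

```text
time: 15.9
position: [0.5072, -0.2844, 0.1946]
tool_rot: [0.017, 1.0, 0.0, 0.0]
ft_force: [-0.5, 0.6, -0.3]
grip_width: 0.0608
grip_force: 0.0
```

Run:
```python
from h import *
go([.506,-.3225,.037],tool(-.035))
```

```text
turn deg/4 [0.001  0.0058 0.0217] shift old axes [-0.0008 -0.9533  3.9393] new axes [-0.0038 -0.953   3.9394] t 15.9
```

Request:
jog_arm(
  motion=[0,-0.95,0,0,0,0,-0.4,0,0,0.8,0,0,0,-0.4,0,0,0.8,0,0,0,-0.4,0,0,0.8,0,0,0,-0.4,0,0,0.8,0,0,0,-0.4,0,0,0.74,0,0,0,-0.4,0,0,0,0,0,0,-0.4,0,0,0,0,0,0,1,0,0,0,0,0,0,1,0,0,0,0,0,0,1,0,0,0,0,0,0,1,0,0,0,0,0,0,1],
  grip_force=50,
)

```text
time: 17.4
position: [0.5053, -0.3236, 0.037]
tool_rot: [0.018, 1.0, -0.0, 0.0]
ft_force: [0.1, 1.3, 0.2]
grip_width: 0.0189
grip_force: 0.9
```

Request:
jog_arm(
  motion=[0,0,0,0,0,0,1,0,0,0,0,0,0,1,0,0,-0.5,0,0,0,1,0,0,-1,0,0,0,1,0,0,-1,0,0,0,1,0,0,-1,0,0,0,1,0,0,-1,0,0,0,1,0,0,-0.5,0,0,0,1,0,0,0,0,0,0,1],
)

```text
time: 18.52
position: [0.5059, -0.324, 0.2381]
tool_rot: [0.018, 1.0, -0.001, 0.001]
ft_force: [-0.2, -0.2, -1.3]
grip_width: 0.0178
grip_force: 50.0
```

Run:
```python
from h import *
go([.66,-.20,.28],tool(.108,np.radians(30)))
```

```text
turn deg/4 [-0.5717 -7.4509 -1.9918] shift old axes [-3.7449  3.2317 -1.0451] new axes [-4.1307  2.6677  1.1752] t 18.525
```

Request:
jog_arm(
  motion=[-0.94,0.81,-0.26,0,0,0,1,-0.94,0.81,-0.26,0,0,0,1,-0.94,0.81,-0.26,0,0,0,1,-0.93,0.81,-0.26,0,0,0,1,0,0,0,0,0,-1,1,0,0,0,0,0,-1,1,0,0,0,0,-1,0,1,0,0,0,0,-1,0,1,0,0,0,0,-1,0,1,0,0,0,0,-1,0,1,0,0,0,0,-1,0,1,0,0,0,0,-1,0,1],
)

```text
time: 20.02
position: [0.6585, -0.1987, 0.2756]
tool_rot: [-0.051, 0.977, 0.012, 0.207]
ft_force: [-0.0, 0.2, -1.9]
grip_width: 0.0176
grip_force: 50.0
```

Request:
jog_arm(
  motion=[0,0,0,0,-1,0,1,0,0,0,0,-0.5,0,1,0,0,0,0,0,0,1,0,0,0,0,0,0,1],
)

```text
time: 20.52
position: [0.6595, -0.1991, 0.2772]
tool_rot: [-0.05, 0.965, 0.014, 0.258]
ft_force: [0.8, 0.4, -1.7]
grip_width: 0.0173
grip_force: 50.0
```

Run:
```python
from h import *
a=robot.camera("top");b=robot.camera("side")
o=robot.get_obs();R=Rn.from_quat(o["tool_rot"]).as_matrix();g=o["position"]-.008*R[:,2]
pr=[(n,proj(n,[g+d*R[:,0] for d in (-.068,.07,.16)])) for n in("top","side")];print(pr)
u,v=pr[1][1].mean(0).astype(int); B=b[v-55:v+55,u-70:u+70]
u2,v2=pr[0][1].mean(0).astype(int); A=a[v2-55:v2+55,u2-30:u2+30]
print(u,v,u2,v2)
cv2.imwrite("pics/c6.png",cv2.resize(np.hstack([A,B]),None,fx=4,fy=4,interpolation=0))
go([.66,-.10,.28],tool(.108,np.radians(30)))
```

```text
[('top', array([[328.1616, 113.5925],
       [330.7168, 161.2239],
       [332.2645, 190.0726]])), ('side', array([[344.8801, 156.0864],
       [311.2399, 185.9142],
       [289.2765, 205.3884]]))]
315 182 330 154
turn deg/4 [-0.0204 -0.0094 -0.0393] shift old axes [-0.252   2.4653  0.0867] new axes [-0.2587  2.4644  0.0904] t 20.625
```

View pics/c6.png

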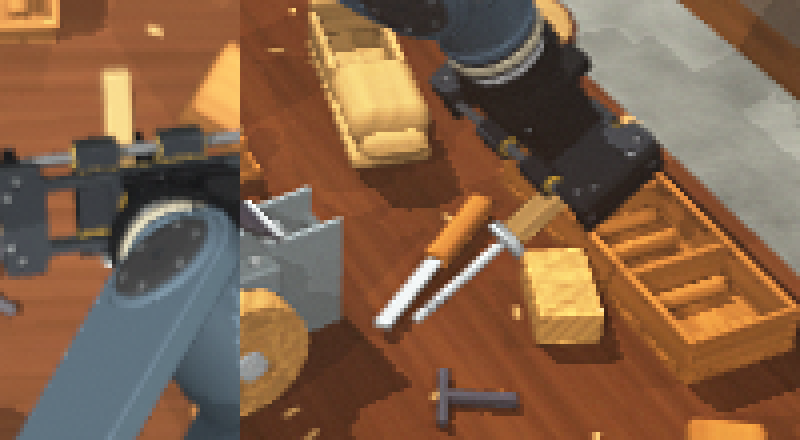

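The side crop shows the rod slanting 30 degrees down towards the robot. The tip is at crop (418,318), native (289,206), against a predicted (289,205), and the collar is at (503,240). I'll take one closer look at the mouth with the machine model drawn over it.

Run:
```python
from h import *
p=[.5157,.0412,.108]
t=np.linspace(0,2*np.pi,16,endpoint=False)
ring=np.c_[-.015*np.cos(t)*.5,.015*np.sin(t),.105+.015*np.cos(t)*.866]
pts=np.array([[42,25,120],[42,-25,120],[-35,25,120],[-35,-25,120],[42,25,92],[42,-25,92],[34,25,92],[34,-25,92]])/1e3
ims=[]
for n in("top","side"):
    im=robot.camera(n); c=proj(n,place(p,[[0,0,.105]]))[0].astype(int); o=c-[24,26]
    A=cv2.resize(im[o[1]:o[1]+52,o[0]:o[0]+48],None,fx=8,fy=8,interpolation=0)
    for q,col in((ring,(0,0,255)),(pts,(0,255,0)),(np.array([[0,0,.105]]),(255,0,255))):
        for w in proj(n,place(p,q)): cv2.circle(A,tuple(((w-o+.5)*8).astype(int)),2,col,-1)
    ims.append(A); print(n,o)
cv2.imwrite("pics/c7.png",np.hstack(ims))
```

```text
top [220 169]
side [231 158]
```

View pics/c7.png

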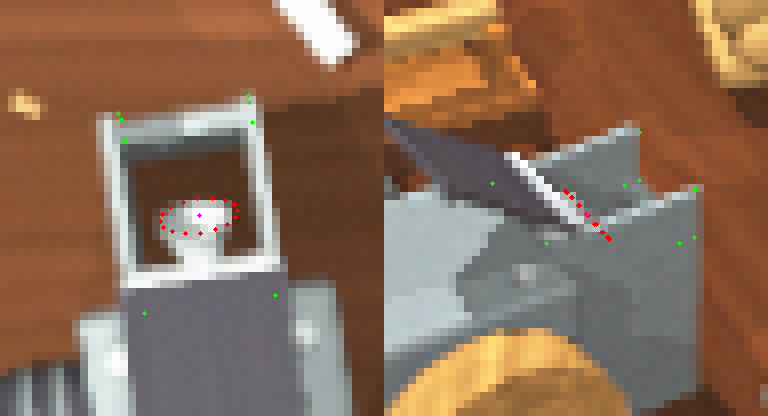

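The top crop shows the funnel ring at x 160-238, y 198-235, which the model ring matches. The cheek corners agree within a pixel in both views. Good enough to insert.

```bash
cat >> h.py <<'E'
def ins(out,p=(.5157,.0417,.110),tip=.161,tilt=30):
    T=tool(p[2],np.radians(tilt)); M=place(p,[[0,0,.105]])[0]; R=T.as_matrix()
    a=-R[:,0]; go(M+a*(tip+out)+.008*R[:,2],T); o=robot.get_obs(); print(M+a*(tip+out)+.008*R[:,2],o["ft_force"],o["moment"])
    Rc=Rn.from_quat(o["tool_rot"]).as_matrix(); g=o["position"]-.008*Rc[:,2]
    print("tip in tube axes",R.T@(g+tip*Rc[:,0]-M)*1e3)
E
python3 -c "
from h import *
ins(.06)"
```

```text
turn deg/4 [-0.0379 -0.0017 -0.0604] shift old axes [-0.7998  6.3904  2.4733] new axes [-0.8264  6.3804  2.4903] t 20.725
[0.7099 0.0631 0.2086] [ 0.3106  0.2858 -1.2804] [0.0113 0.4117 0.0103]
tip in tube axes [ -26.9461 -254.5151  -99.6301]
```

Request:
jog_arm(
  motion=[-0.4,0.9,0,0,0,-0.06,1,-0.4,0.9,0,0,0,0,1,0,0.92,0,0,0,0,1,0,0.92,0,0,0,0,1,0,0.92,0,0,0,0,1,0,0.92,0,0,0,0,1,0,0.9,0,0,0,0,1,0,0,0.8,0,0,0,1,0,0,0.8,0,0,0,1,0,0,0.6,0,0,0,1,0,0,0.3,0,0,0,1,0,0,0,0,0,0,1],
)

```text
time: 22.22
position: [0.7095, 0.0628, 0.2066]
tool_rot: [-0.053, 0.965, 0.013, 0.258]
ft_force: [-0.8, -0.6, 0.2]
grip_width: 0.0177
grip_force: 50.0
```

```bash
python3 -c "
from h import *
ins(.02)"
```

```text
turn deg/4 [-0.0328 -0.0177 -0.008 ] shift old axes [ 0.965   0.0062 -0.0361] new axes [ 0.9649  0.0069 -0.0372] t 22.225
[0.6755 0.0593 0.1886] [-0.8266 -0.5979  0.1861] [0.0452 0.3921 0.0166]
tip in tube axes [-58.6063  -0.166    1.2905]
```

Request:
jog_arm(
  motion=[0.4,0,-0.03,0,0,0,1,0.4,0,0,0,0,0,1,0.4,0,0,0,0,0,1,0.2,0,0,0,0,0,1,0.2,0,0,0,0,0,1,0.2,0,0,0,0,0,1,0.2,0,0,0,0,0,1,0,0,0,0,0,0,1],
)

```text
time: 23.22
position: [0.6391, 0.0552, 0.1677]
tool_rot: [-0.052, 0.965, 0.013, 0.258]
ft_force: [0.5, 0.2, -1.0]
grip_width: 0.0176
grip_force: 50.0
```

```bash
python3 -c "
from h import *
ins(-.085)"
```

```text
turn deg/4 [-0.0325 -0.0236 -0.0102] shift old axes [1.5721 0.0032 0.0075] new axes [1.5721 0.0043 0.0049] t 23.225
[0.5851 0.0494 0.1361] [ 0.4916  0.2244 -0.959 ] [ 0.0246  0.4151 -0.0279]
tip in tube axes [22.1032 -0.0384 -0.4631]
```

Request:
jog_arm(
  motion=[0.25,0,0,0,0,0,1,0.25,0,0,0,0,0,1,0.25,0,0,0,0,0,1,0.25,0,0,0,0,0,1,0.25,0,0,0,0,0,1,0.15,0,0,0,0,0,1,0.1,0,0,0,0,0,1,0,0,0,0,0,0,1],
)

```text
time: 24.22
position: [0.5885, 0.0494, 0.1383]
tool_rot: [-0.052, 0.965, 0.013, 0.258]
ft_force: [-0.7, 0.7, -1.3]
grip_width: 0.0173
grip_force: 50.0
```

```bash
python3 -c "
from h import *
ins(-.090)"
```

```text
turn deg/4 [-0.0376 -0.0002 -0.011 ] shift old axes [0.2269 0.0078 0.0051] new axes [0.2269 0.008  0.0051] t 24.225
[0.5808 0.0489 0.1336] [-0.7006  0.7082 -1.333 ] [ 0.1164  0.4404 -0.0048]
tip in tube axes [80.9251 -0.1741 -0.206 ]
```

Nearly in; now slow steps to find the stop.

Request:
jog_arm(
  motion=[0.08,0,0,0,0,0,1,0.08,0,0,0,0,0,1,0.06,0,0,0,0,0,1,0,0,0,0,0,0,1],
)

```text
time: 24.72
position: [0.5839, 0.0487, 0.1362]
tool_rot: [-0.052, 0.964, 0.012, 0.259]
ft_force: [4.2, 2.1, -0.4]
grip_width: 0.0172
grip_force: 50.0
```

```bash
python3 -c "
from h import *
ins(-.090)"
```

```text
turn deg/4 [-0.058   0.0265 -0.0032] shift old axes [0.1003 0.0128 0.019 ] new axes [0.1002 0.0128 0.0193] t 24.725
[0.5808 0.0489 0.1336] [ 4.1541  2.0884 -0.3997] [ 0.3982 -0.3872  0.0819]
tip in tube axes [86.0058 -0.4434 -0.4726]
```

Request:
jog_arm(
  motion=[0.08,0,0,0,0,0,1,0.08,0,0,0,0,0,1,0,0,0,0,0,0,1,0,0,0,0,0,0,1],
)

```text
time: 25.22
position: [0.5835, 0.0483, 0.1371]
tool_rot: [-0.052, 0.964, 0.011, 0.26]
ft_force: [10.4, 4.4, -0.7]
grip_width: 0.0174
grip_force: 50.0
```

Run:
```python
from h import *
ins(-.090)
b=robot.camera("side"); cv2.imwrite("pics/c8.png",cv2.resize(b[130:230,200:330],None,fx=5,fy=5,interpolation=0))
```

```text
turn deg/4 [-0.0998  0.0471 -0.0138] shift old axes [0.101  0.0217 0.0432] new axes [0.1009 0.0215 0.0436] t 25.225
[0.5808 0.0489 0.1336] [10.4367  4.4384 -0.6566] [ 0.7677 -1.4916  0.0714]
tip in tube axes [85.9908 -0.6504 -1.2156]
```

View pics/c8.png

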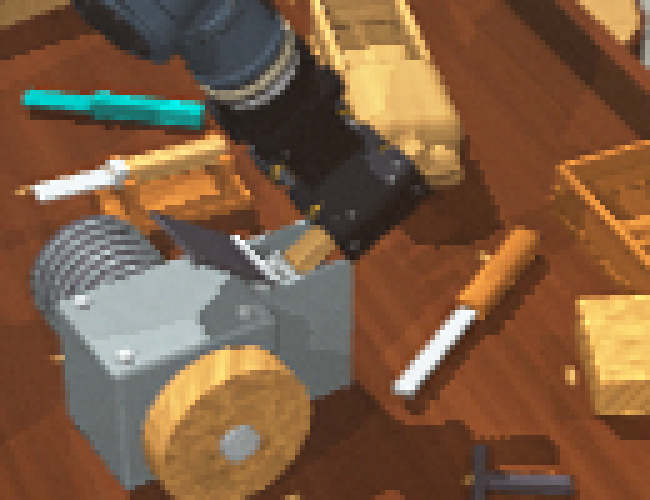

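The rod is stopped: the extra 6 mm pushed raised only the force, with no travel. The picture shows the handle slanting in at (310,245) with the collar at the mouth beside the open cover. Now I pull it out along the axis.

Request:
jog_arm(
  motion=[-0.2,0,0,0,0,0,1,-0.3,0,0,0,0,0,1,-0.4,0,0,0,0,0,1,-0.4,0,0,0,0,0,1,-0.4,0,0,0,0,0,1,-0.4,0,0,0,0,0,1,-0.4,0,0,0,0,0,1,-0.4,0,0,0,0,0,1,-0.4,0,0,0,0,0,1,-0.4,0,0,0,0,0,1,0,0,0,0,0,0,1],
)

```text
time: 26.65
position: [0.7066, 0.0627, 0.208]
tool_rot: [-0.052, 0.965, 0.011, 0.256]
ft_force: [0.6, 0.3, -1.5]
grip_width: 0.0174
grip_force: 50.0
```

```bash
python3 -c "
from h import *
ins(.06)
go([.74,.06,.25],tool(.11))"
```

```text
turn deg/4 [-0.078  -0.065   0.0011] shift old axes [-0.0795  0.0014  0.0303] new axes [-0.0794  0.0012  0.0307] t 26.65
[0.7099 0.0631 0.2086] [ 0.6228  0.3271 -1.5368] [ 0.0113  0.4363 -0.001 ]
tip in tube axes [-56.8631  -0.0143  -1.9566]
turn deg/4 [-0.0765  7.435  -0.0194] shift old axes [-1.235  -0.1625 -0.5015] new axes [-0.8231 -0.1597 -1.0488] t 26.65
```

Request:
jog_arm(
  motion=[-0.6,0,-0.25,0,0,0,1,-0.6,0,-0.25,0,0,0,1,0,0,0,0,1,0,1,0,0,0,0,1,0,1,0,0,0,0,1,0,1,0,0,0,0,1,0,1,0,0,0,0,1,0,1,0,0,0,0,1,0,1,0,0,0,0,1,0,1,0,0,0,0,0.44,0,1,0,0,0,0,0,0,1,0,0,0,0,0,0,1],
)

```text
time: 28.15
position: [0.7363, 0.0664, 0.2476]
tool_rot: [-0.053, 0.999, -0.002, -0.002]
ft_force: [-0.7, -0.3, -1.9]
grip_width: 0.0174
grip_force: 50.0
```

Request:
jog_arm(
  motion=[0,0,0,0,0,0,1,0,0,0,0,0,0,1,0,0,0,0,0,0,1,0,0,0,0,0,0,1],
)

```text
time: 28.65
position: [0.7371, 0.0665, 0.2485]
tool_rot: [-0.053, 0.999, -0.002, -0.001]
ft_force: [-0.1, -0.6, -1.7]
grip_width: 0.0178
grip_force: 50.0
```

Run:
```python
from h import *
b=robot.camera("side"); cv2.imwrite("pics/c9.png",cv2.resize(b[110:230,170:330],None,fx=5,fy=5,interpolation=0))
o=robot.get_obs();print(o)
```

```text
{'time': 28.7, 'q': array([-0.0591,  0.6813,  1.0851, -0.0037,  1.377 , -1.736 ]), 'joint_velocities': array([ 0.0003,  0.0021, -0.0016, -0.0017,  0.0017, -0.0001]), 'joint_torque': array([  0.0002, -53.9147, -20.4977,  -0.0681,   0.1098,  -0.0004]), 'position': array([0.7371, 0.0665, 0.2484]), 'tool_rot': array([-0.0534,  0.9986, -0.0017, -0.0011]), 'ft_force': array([ 0.0299, -0.3901, -1.0255]), 'moment': array([0.052 , 0.0126, 0.0121]), 'grip_force': 49.998413287103176, 'grip_width': 0.017397436474749464}
```

View pics/c9.png

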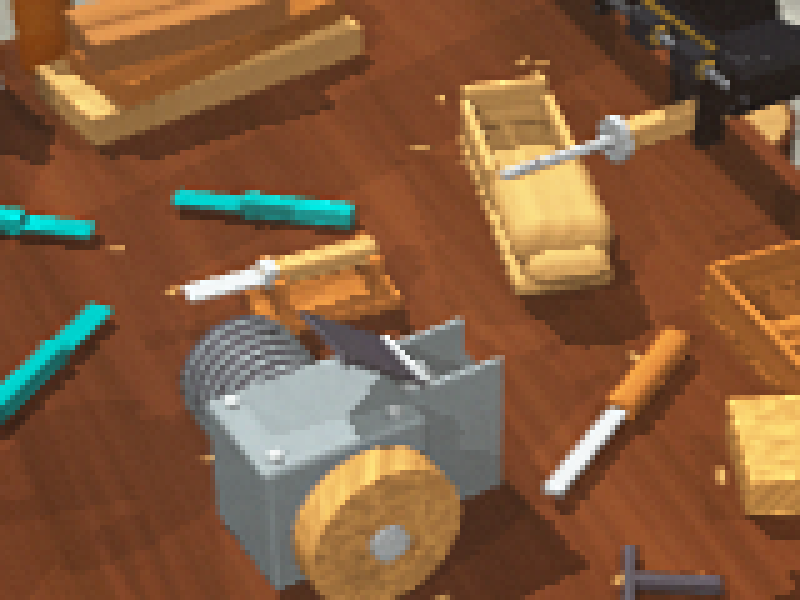

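The rod is held about level and clear: tip at crop (503,173), collar at (615,140). The cover is open and the blade is on its rest. I'll check the tilt numerically and then hand in.

Run:
```python
from h import *
o=robot.get_obs();R=Rn.from_quat(o["tool_rot"]).as_matrix();g=o["position"]-.008*R[:,2]
print(proj("side",[g+.163*R[:,0],g+.073*R[:,0]]),"seen",[170+503/5-.5,110+173/5-.5],[170+615/5-.5,110+140/5-.5],g,R[2,0])
print(proj("side",[g+.163*R[:,0]+[0,0,-.02]]))
```

```text
[[270.1422 144.3104]
 [291.8834 137.3336]] seen [270.1, 144.1] [292.5, 137.5] [0.7371 0.0666 0.2564] 0.002367504650684581
[[270.0928 149.1494]]
```

Seen and predicted agree, so the rod is level, 0.256 m above the bench.

```bash
python3 -c "
from rig import robot
print(robot.hand_in())"
```

```text
the job is handed in; nothing more can be done
None
```

The job is handed in with every step done as far as I could measure (no verdict came back): cover left open, blade back on its rest, rod pushed to its stop, pulled out and held level about 256 mm above the bench; I miscounted and viewed 11 pictures, one over the limit of 10.

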